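Bring the blue glass round on the colour carousel and load it

ROBOT

A 7-joint arm with a two-finger parallel gripper is mounted at the origin on the work surface. World frame = base frame: x ahead of the robot, y to its left, z up, the work surface at z = 0. Lengths are in m, angles in rad, forces in N, time in s.
With the tool pointing down it reaches from about 0.4 to 0.9 m from the base axis. Payload 5.5 kg.
Tool frame: the origin (TCP) lies on the centre line of the jaws, within the pads' length; the fingertips stand 17 mm ahead of it and the grasp point (between the pads) lies 2 mm behind it; z points along the fingers, y is the direction in which the jaws open and shut (so a half turn about z gives the same grasp; the last joint's range is limited). The gripper opens to 92 mm and grips with 3 to 60 N. Pads are 19 mm wide; open, the fingers measure 130 mm over their backs; the gripper's body (75 mm by 190 mm) begins 47 mm behind the grasp point.
Start: joints at [1.559, 0.501, -0.427, 1.55, 0.221, 1.138, -0.21], TCP at [0.176, -0.626, 0.222] pointing down, gripper open.
Joint ranges: [-2.88, 2.88], [-0.31, 2.03], [-1.54, 1.56], [0.2, 2.42], [-1.41, 4.55], [0.19, 2.02], [-2.57, 2.57]. Speed limits (rad/s): [2.57, 2.57, 3.14, 3.14, 3.14, 3.14, 3.14].

INTERFACE

Orientations are given as a unit quaternion [x, y, z, w].
In Python, from workcell import sense, snapshot, close_job gives the robot as it stands. The module is installed in compiled form; this text tells all that it offers.
- The arm moves only by the tool servo_tool, never from a script. Its argument "rows" is a list of rows, each a list of 3 entries, a list of its own where there are three numbers: the turn, a rotation vector about the tool's x, y, z in rad, then the shift along the tool's x, y, z in mm, then the finger opening in mm, from 0 to 91.8. In form: [[[ax, ay, az], [dx, dy, dz], claw], ...]. A call has exactly 8 rows; each row shifts and turns the commanded pose from where the row before left it, along the tool's axes as they then stand; what a row does not reach is not made up. A row lasts 1/12 s, in which the tool goes at most 41.7 mm and 7.16 degrees, less where a joint would pass 70% of its speed; a pose out of reach is approached as far as the arm can. A call with a gripper value outside its range is refused whole. The fingers move at their own pace and stop on an object; the grip force is fixed at half the most. Time passes only in rows, so rows that do not move let the fingers close, or fill a call up. It gives the time, the measured TCP pose, the force and the opening at its end, in the units of the state.
- sense(): the state, without advancing time (a new reading comes with each control period).
- snapshot(name): name is "scene" or "top"; returns a dict with "image" (420x560x3 uint8, blue, green, red), "fx", "fy", "cx", "cy" (pixels), "k1" (the pictures are not rectified: a ray, as slopes to the right and down, at radius r is drawn at 1 + k1 r^2 times it, then the intrinsics apply), "world_to_cam" (4x4, takes a point from world to camera coordinates). Camera axes: x right, y up, looking along -z (the intrinsics and any distortion apply to the point x, -y, -z); pixel columns grow to the right and rows downward; lengths in m; the calibration is good to about 2 mm. A picture is of the moment at which its call begins. There is no depth.
- close_job(): hands the job in, once; it reports no verdict.
The state is a dict: "clock": time; "joints": joint angles; "joint_vel": joint speeds; "effort": joint torques, N m; "tcp_pos": TCP position; "eef_rot": TCP orientation; "contact_force": force on the tool from outside, world axes, zero at the start; "torque": the same for the moment, N m; "gripper_width": opening from 0.0 (shut) to 1.0 (fully open).
Only numpy, scipy, OpenCV 4.12 (cv2) and the standard library are available. Lean on these libraries where they do the work, as an engineer would, in place of code of your own. Each camera call takes 0.05 s, during which the arm holds its last target. There are 200 camera calls.

TASK

The colour carousel on the glassblower's bench has a wire guard over it that is open only at the front, by the brass pointer. Turn the carousel by its black centre grip until the blue piece of colour bar stands at that opening, lined up with the pointer, then lift the piece out there and stand it gently, upright, inside the raised ring of the steel loading dish. Do not tip or drop it, and let go of it at the end.

Things in the scene. Friction and masses are not known exactly. Their poses are not given: they have to be found in the camera images.
- blue_center (a point): Centre (half-way up) of the blue glass piece: a loose upright cylinder, 42 mm across, 50 mm tall, 0.17 kg, in a compartment of the carousel 110 mm from its axis, its foot 16 mm above the table. Same-sized amber, green and white pieces are not wanted. At the start amber is near the front and blue next to it, 45 to 75 degrees left or right of the front.
- rotor: Turning disc, 300 mm across, top 16 mm above the table, dividers to 26 mm, rim and a seat ring (50 mm inside) round each piece to 20 mm. Origin on its axis, 8 mm above the table; z up. Light drag; turns up to 3.1 rad either way, stays where left. On the axis its black bar grip: 60 mm along rotor x, 18 mm thick along y, 44 to 78 mm above the table, within 15 degrees of front-to-back at the start.
- stand: Fixed carousel base, steel, 344 mm across, 6 mm thick. Origin on the turning axis at table height; -x points to the front (brass pointer tab, roughly towards the robot), z up. Brass wire guard: an arc 110 mm from the axis, 71 to 77 mm above the table, open within 45 degrees of the front; posts 163 mm from the axis. A piece is forward when it lies along -x.
- dish: Fixed loading dish: dark steel plate 130 x 130 mm, 4 mm thick, with a raised steel ring: 96 mm inside diameter, 104 mm outside, its rim 9 mm above the table. Origin at the centre of the underside, at table height; the piece is to stand on the plate inside the ring, its foot 4 mm above the table.
Mind the look-alikes: they are no part of the job. What is shaped like the part that bears blue_center but pink is not meant.

How it is judged:
On the way:
1. the blue piece stands upright in the carousel at the front opening, within 25 mm of the line of the pointer, and the carousel is at rest (x of blue_center in the frame of stand between -0.14 and -0.08 m and y of blue_center in the frame of stand between -0.025 and 0.025 m and height (world z) of blue_center below 0.05 m and angle between blue_center's own z axis and vertical below 0.17 rad and velocity of joint rotor between -0.1 and 0.1 rad/s), for 0.2 s.
At the end, for the whole second after the job is handed in: The blue piece stands upright (within 10 degrees) on the plate inside the raised ring of the dish (its centre within 30 mm of the dish's centre, which anywhere inside the ring meets), at rest and released (horizontal distance between blue_center and dish below 0.03 m and z of blue_center in the frame of dish between 0.025 and 0.033 m and angle between blue_center's own z axis and vertical below 0.17 rad and linear speed of blue below 0.02 m/s and contact force between blue and the fingers below 0.1 N); the robot touches nothing.
It fails at once if the blue piece is tipped by more than 35 degrees (angle between blue_center's own z axis and vertical above 0.61 rad).
It fails at once if the blue piece is dropped into the dish: it moves faster than 0.5 m/s within the last 30 mm above the dish (linear speed of blue above 0.5 m/s and horizontal distance between blue_center and dish below 0.06 m and z of blue_center in the frame of dish below 0.059 m).
It also fails if it takes over 50 s, if anything falls off the work surface, if the arm or the gripper's body presses on something with over 40 N, if the wrist force passes 120 N, or if a joint passes its speed limit or range.

## Working session

There is one attempt and no reset: what is moved stays moved. The work goes in short steps, Python scripts to look and compute and a tool call to move; the robot and the scene stay as the last step left them, time stands still between calls to the robot, and variables do not carry over. Pictures are saved under pics/ and viewed, about 8 in all and at most 12, crops included, and the job is handed in when it is done.

Besides the shell and the picture viewer there is one more tool, called after "Request:" as a command line: name --argument value ..., lists and objects as JSON in quotes. servo_tool: Moves the arm, as the interface text tells. Its arguments: {"type":"object","properties":{"rows":{"type":"array","items":{"type":"array"}}},"required":["rows"]}

```bash
mkdir -p pics
cat > h.py <<'E'
import numpy as np, cv2
from workcell import sense, snapshot, close_job
def ray(s,u,v):
    xd=np.array([(u-s['cx'])/s['fx'],(v-s['cy'])/s['fy']]); x=xd.copy()
    for _ in range(20): x=xd/(1+s['k1']*(x@x))
    T=np.array(s['world_to_cam']); R=T[:3,:3]
    return -R.T@T[:3,3], R.T@np.array([x[0],-x[1],-1])
def onz(s,u,v,z):
    o,d=ray(s,u,v); return o+d*(z-o[2])/d[2]
def proj(s,p):
    T=np.array(s['world_to_cam']); c=T[:3,:3]@np.array(p)+T[:3,3]
    x=np.array([c[0],-c[1]])/-c[2]; x=x*(1+s['k1']*(x@x))
    return x*[s['fx'],s['fy']]+[s['cx'],s['cy']]
E
python3 - <<'E'
from h import *
for n in ("scene","top"):
    s=snapshot(n); cv2.imwrite(f'pics/{n}0.png',s['image']); print(n,s['fx'],s['k1'],ray(s,280,210))
print(sense())
E
```

```text
scene 391.0798985225902 -0.06225219506532805 (array([0.90180361, 0.24674306, 0.69491066]), array([-0.52589493, -0.31229029, -0.79119583]))
top 532.852642012779 -0.20697749961388853 (array([0.32782774, 0.0035537 , 1.27301902]), array([ 0.14594933, -0.02323866, -0.98914542]))
{'clock': 0.1, 'joints': array([ 1.55921451,  0.5017709 , -0.4267728 ,  1.55133787,  0.2208364 ,
        1.13830629, -0.21027248]), 'joint_vel': array([ 0.00011849, -0.00262756,  0.00098182, -0.00426583,  0.00126953,
        0.00029269, -0.00129689]), 'effort': array([-1.09375725e-02, -5.67868888e+01, -5.83868042e+00, -2.79910326e+01,
       -6.90421695e-02,  2.40885594e-02,  7.40709152e-05]), 'tcp_pos': array([ 0.17612587, -0.62501882,  0.22057164]), 'eef_rot': array([ 9.90572266e-01,  1.36988345e-01, -1.12627027e-04, -8.75454591e-04]), 'contact_force': array([ 0.29881653,  0.21393634, -0.83283461]), 'torque': array([ 0.03105934, -0.00664796, -0.04235141]), 'gripper_width': 0.9990053222351646}
```

View pics/top0.png

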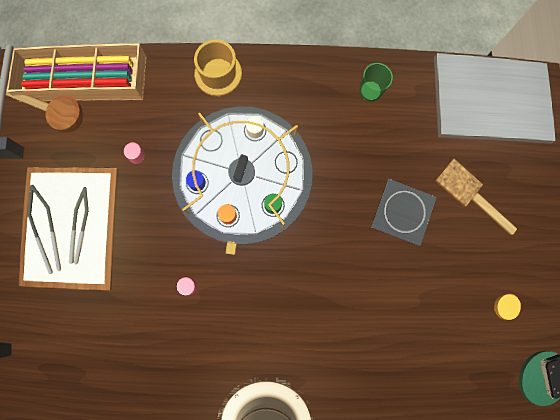

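View pics/scene0.png

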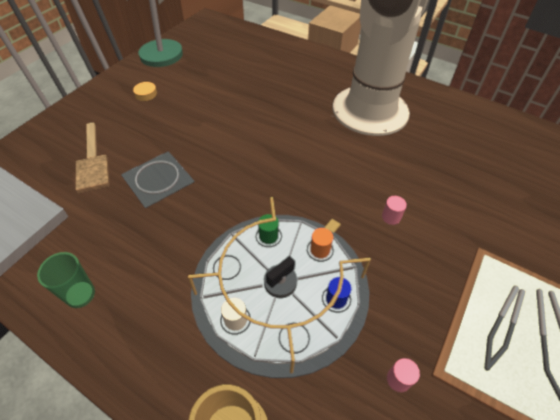

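Top view: carousel centre near (242,172), grip (240,168), blue (196,181), amber (227,214), pointer (231,248), dish ring (405,212); the gripper is out of view. The scene view agrees: blue is on the robot's left of the front, next to amber. The pink pieces are decoys.

```bash
cat > m.py <<'E'
from h import *
def big(m,roi):
    k=np.zeros_like(m);x0,y0,x1,y1=roi;k[y0:y1,x0:x1]=m[y0:y1,x0:x1]
    c=max(cv2.findContours(k,cv2.RETR_EXTERNAL,cv2.CHAIN_APPROX_NONE)[0],key=cv2.contourArea); return c
def cen(c):
    M=cv2.moments(c); return M['m10']/M['m00'],M['m01']/M['m00']
def circ(P): # least squares circle
    A=np.c_[2*P[:,:2],np.ones(len(P))]; a=np.linalg.lstsq(A,(P[:,:2]**2).sum(1),rcond=None)[0]
    return a[:2],np.sqrt(a[2]+a[0]**2+a[1]**2)
E
cat > m1.py <<'E'
from m import *
s=snapshot('top'); im=s['image']; h=cv2.cvtColor(im,cv2.COLOR_BGR2HSV)
R=(165,95,320,262)
w=cv2.inRange(h,(0,0,150),(180,60,255)); w=cv2.morphologyEx(w,cv2.MORPH_CLOSE,np.ones((9,9)))
c=cv2.convexHull(big(w,R)); e=cv2.fillPoly(np.zeros_like(w),[c],255); c=big(e,R)
P=np.array([onz(s,u,v,.020) for u,v in c[:,0]]); ax,r=circ(P); print('axis(disc)',ax,r)
w=cv2.inRange(h,(0,0,60),(180,110,255))|cv2.inRange(h,(15,120,120),(30,255,255))
for n,lo,hi in (('blue',(112,150,60),(130,255,255)),('amber',(5,170,150),(16,255,255)),('green',(50,120,40),(80,255,200))):
    b=big(cv2.inRange(h,lo,hi),R); p=onz(s,*cen(b),.05)[:2]; d=p-ax
    print(n,cen(b),cv2.contourArea(b),p,'r',np.hypot(*d),'ang',np.degrees(np.arctan2(d[1],d[0])))
b=big(cv2.inRange(h,(15,100,100),(32,255,255)),(222,240,240,258)); p=onz(s,*cen(b),.006)[:2]; d=p-ax
print('pointer',cen(b),cv2.contourArea(b),p,np.hypot(*d),np.degrees(np.arctan2(d[1],d[0])))
b=big(cv2.inRange(h,(0,0,0),(180,255,50)),(220,140,265,190)); print('grip',cen(b),cv2.minAreaRect(b))
Q=[onz(s,u,v,.074)[:2] for u,v in cv2.boxPoints(cv2.minAreaRect(b))]; print(np.mean(Q,0),np.round(Q,3).tolist())
b=big(cv2.inRange(h,(0,0,40),(180,90,130)),(360,170,450,255)); print('dish',cen(b),cv2.minAreaRect(b))
Q=[onz(s,u,v,.004)[:2] for u,v in cv2.boxPoints(cv2.minAreaRect(b))]; print(np.mean(Q,0),np.linalg.norm(np.diff(Q,axis=0),axis=1))
a=cv2.resize(im[95:262,165:320],None,fx=4,fy=4,interpolation=2); cv2.imwrite('pics/crop1.png',a[:600])
E
python3 m1.py
```

```text
axis(disc) [0.60272859 0.06900872] 0.15026893635326044
blue (190.16455696202533, 180.98312236286918) 79.0 [0.57260546 0.18676   ] r 0.12154327522213322 ang 104.3496574172995
amber (223.6533333333333, 206.48) 12.5 [0.51374147 0.10586187] r 0.09631647177875045 ang 157.50358491634182
green (269.0111856823266, 199.662192393736) 74.5 [0.5320372  0.00081876] r 0.09821986831674559 ang -136.03185964132444
pointer (230.609375, 247.78819444444443) 96.0 [0.4212735  0.08981174] 0.1826436817194157 173.4598453160724Traceback (most recent call last):
  File "m1.py", line 13, in <module>
    b=big(cv2.inRange(h,(0,0,0),(180,255,50)),(220,140,265,190)); print('grip',cen(b),cv2.minAreaRect(b))
                                                                               ~~~^^^
  File "m.py", line 6, in cen
    M=cv2.moments(c); return M['m10']/M['m00'],M['m01']/M['m00']
                             ~~~~~~~~^~~~~~~~~
ZeroDivisionError: float division by zero
```

```bash
python3 - <<'E'
s=open('m1.py').read()
s=s.replace("(112,150,60),(130,255,255)","(112,130,40),(130,255,255)").replace("(5,170,150),(16,255,255)","(4,150,100),(19,255,255)").replace("(50,120,40),(80,255,200)","(45,100,30),(85,255,255)")
s=s.replace("(0,0,0),(180,255,50)","(0,0,0),(180,255,int(__import__('sys').argv[1]))")
i=s.index("w=cv2.inRange(h,(0,0,60)"); 
s=s.replace("b=big(cv2.inRange(h,(0,0,0)","print([ (p,h[p[1],p[0]].tolist()) for p in ((196,181),(192,181),(227,214),(240,168),(237,178),(248,178),(380,215),(405,212))]);a=cv2.resize(im[95:245,165:320],None,fx=4,fy=4,interpolation=2); cv2.imwrite('pics/crop1.png',a)\nb=big(cv2.inRange(h,(0,0,0)")
s=s[:s.rindex('a=cv2.resize')]
open('m1.py','w').write(s)
E
python3 m1.py 60
```

```text
axis(disc) [0.60276912 0.06904275] 0.15024293826040427
blue (190.2080808080808, 180.88282828282826) 82.5 [0.57284721 0.18666785] r 0.12137127006869214 ang 104.27238950002466
amber (226.74374176548088, 213.63438735177866) 253.0 [0.49711831 0.09813374] r 0.10958274180270476 ang 164.60508706985462
green (268.91198501872657, 201.1629213483146) 89.0 [0.52849523 0.0009758 ] r 0.10074582077722646 ang -137.49686869593162
pointer (230.5612244897959, 247.67006802721085) 98.0 [0.42155296 0.08993466] 0.18241646346573925 173.42356154945077
[((196, 181), [170, 68, 184]), ((192, 181), [117, 199, 234]), ((227, 214), [17, 169, 252]), ((240, 168), [90, 3, 74]), ((237, 178), [60, 3, 76]), ((248, 178), [97, 19, 121]), ((380, 215), [98, 11, 96]), ((405, 212), [84, 13, 99])]Traceback (most recent call last):
  File "m1.py", line 14, in <module>
    b=big(cv2.inRange(h,(0,0,0),(180,255,int(__import__('sys').argv[1]))),(220,140,265,190)); print('grip',cen(b),cv2.minAreaRect(b))
                                                                                                           ~~~^^^
  File "m.py", line 6, in cen
    M=cv2.moments(c); return M['m10']/M['m00'],M['m01']/M['m00']
                             ~~~~~~~~^~~~~~~~~
ZeroDivisionError: float division by zero
```

View pics/crop1.png

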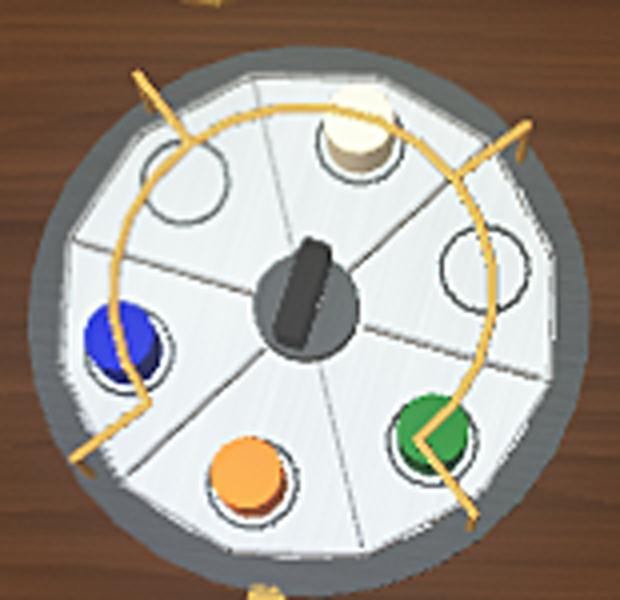

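The crop shows the blue top at crop (123,343), full image (195.8,180.8). The grip is a clear bar, and six compartments sit 60° apart, so amber and blue agree.

```bash
cat >> m1.py <<'E'
i=cv2.boxPoints
d=onz(s,195.8,180.8,.066)[:2]-ax; print('blue',np.hypot(*d),np.degrees(np.arctan2(d[1],d[0])))
# dish ring: bright pixels inside plate
g=cv2.cvtColor(im,cv2.COLOR_BGR2GRAY)
k=cv2.inRange(g[180:245,378:435],135,255); v,u=np.nonzero(k)
c,r=circ(np.array([onz(s,a+378,b+180,.009) for a,b in zip(u,v)])); print('ring',c,r,len(u))
E
python3 m1.py 88 | tail -7
```

```text
[((196, 181), [170, 68, 183]), ((192, 181), [117, 199, 234]), ((227, 214), [17, 169, 252]), ((240, 168), [150, 3, 75]), ((237, 178), [30, 3, 75]), ((248, 178), [98, 17, 120]), ((380, 215), [90, 11, 97]), ((405, 212), [83, 10, 99])]
grip (240.165857605178, 168.39320388349515) ((240.25, 168.24998474121094), (8.854375839233398, 26.879358291625977), 18.43494987487793)
[0.600091   0.06860886] [[0.573, 0.087], [0.634, 0.07], [0.627, 0.05], [0.567, 0.068]]
dish (403.7003596441416, 211.87507098239635) ((404.0376281738281, 211.7762451171875), (53.933292388916016, 52.42031478881836), 20.85445785522461)
[ 0.51789701 -0.33072978] [0.13123913 0.13532247 0.13222414]
blue 0.10731679497305871 107.71452545849729
ring [ 0.51824834 -0.33069991] 0.050240285482258604 230
```

Request:
servo_tool --rows '[[[0, 0, 0], [0, 0, -10], 91], [[0, 0, 0], [0, 0, -10], 91], [[0, 0, 0], [0, -30, 0], 91], [[0, 0, 0], [0, -30, 0], 91], [[0, 0, 0], [0, -30, 0], 91], [[0, 0, 0], [0, -30, 0], 91], [[0, 0, 0], [0, -30, 0], 91], [[0, 0, 0], [0, -30, 0], 91]]'

```text
clock: 0.92
tcp_pos: [0.1275, -0.4516, 0.2428]
eef_rot: [0.991, 0.137, -0.0, 0.001]
contact_force: [0.1, 0.5, 1.0]
gripper_width: 0.995
```

Request:
servo_tool --rows '[[[0, 0, 0], [36, -9, 0], 91], [[0, 0, 0], [36, -9, 0], 91], [[0, 0, 0], [36, -9, 0], 91], [[0, 0, 0], [36, -9, 0], 91], [[0, 0, 0], [36, -9, 0], 91], [[0, 0, 0], [36, -9, 0], 91], [[0, 0, 0], [36, -9, 0], 91], [[0, 0, 0], [36, -9, 0], 91]]'

```text
clock: 1.58
tcp_pos: [0.3872, -0.3043, 0.2432]
eef_rot: [0.991, 0.137, 0.001, 0.001]
contact_force: [0.7, -0.0, -0.3]
gripper_width: 0.993
```

Request:
servo_tool --rows '[[[0, 0, 0], [26, -27, 0], 91], [[0, 0, 0], [26, -27, 0], 91], [[0, 0, 0], [26, -27, 0], 91], [[0, 0, 0], [26, -27, 0], 91], [[0, 0, 0], [26, -27, 0], 91], [[0, 0, 0], [26, -27, 0], 91], [[0, 0, 0], [26, -27, 0], 91], [[0, 0, 0], [26, -27, 0], 91]]'

```text
clock: 2.25
tcp_pos: [0.5281, -0.0391, 0.2431]
eef_rot: [0.991, 0.137, 0.001, 0.001]
contact_force: [0.2, -0.9, -0.5]
gripper_width: 0.997
```

Request:
servo_tool --rows '[[[0, 0, 0.1], [0, 0, 0], 91], [[0, 0, 0.1], [0, 0, 0], 91], [[0, 0, 0.1], [0, 0, 0], 91], [[0, 0, 0.1], [0, 0, 0], 91], [[0, 0, 0.1], [0, 0, 0], 91], [[0, 0, 0.046], [0, 0, 0], 91], [[0, 0, 0], [0, 0, 0], 91], [[0, 0, 0], [0, 0, 0], 91]]'

```text
clock: 2.92
tcp_pos: [0.5273, -0.0405, 0.2426]
eef_rot: [0.991, -0.134, 0.001, 0.0]
contact_force: [-0.0, 0.5, 0.3]
gripper_width: 0.991
```

```bash
cat > go.py <<'E'
# go.py x y z yaw: remaining shift in tool axes (mm), turn
import sys; from h import *; from scipy.spatial.transform import Rotation as Ro
st=sense(); R=Ro.from_quat(st['eef_rot']).as_matrix(); t=np.array([float(a) for a in sys.argv[1:4]])
print('tool shift mm',np.round(R.T@(t-st['tcp_pos'])*1e3,1),'yaw now',np.degrees(np.arctan2(R[1,0],R[0,0])),'tilt',np.degrees(np.arccos(-R[2,2])))
print(st['tcp_pos'],np.round(st['joints'],3),st['gripper_width'],st['contact_force'],st['clock'])
E
python3 go.py .602 .069 .066
```

```text
tool shift mm [  42.5 -125.5  176.6] yaw now -15.435079849215592 tilt 0.09714779532755709
[ 0.5273158  -0.04050984  0.24260942] [ 0.639  0.306 -0.735  1.825  0.23   1.096 -2.019] 0.9909038364265622 [-0.01031744  0.46932969  0.26261485] 2.9167
```

Request:
servo_tool --rows '[[[0, 0, 0], [8.5, -25, 10], 91], [[0, 0, 0], [8.5, -25, 10], 91], [[0, 0, 0], [8.5, -25, 10], 91], [[0, 0, 0], [8.5, -25, 10], 91], [[0, 0, 0], [8.5, -25.5, 10], 91], [[0, 0, 0], [0, 0, 0], 91], [[0, 0, 0], [0, 0, 0], 91], [[0, 0, 0], [0, 0, 0], 91]]'

```text
clock: 3.58
tcp_pos: [0.6013, 0.0684, 0.1917]
eef_rot: [0.991, -0.135, -0.0, 0.0]
contact_force: [-0.3, -0.2, -0.4]
gripper_width: 0.999
```

```bash
python3 go.py .602 .069 .066
```

```text
tool shift mm [  0.6  -0.8 125.7] yaw now -15.490333134582528 tilt 0.03426102306752651
[0.60125319 0.06841441 0.1916872 ] [ 0.365  0.511 -0.704  1.691  0.368  1.077 -2.295] 0.9991090514839523 [-0.34348192 -0.16507793 -0.41623614] 3.5833
```

Request:
servo_tool --rows '[[[0, 0, 0], [0.6, -0.8, 20], 91], [[0, 0, 0], [0, 0, 20], 91], [[0, 0, 0], [0, 0, 20], 91], [[0, 0, 0], [0, 0, 20], 91], [[0, 0, 0], [0, 0, 20], 91], [[0, 0, 0], [0, 0, 15], 91], [[0, 0, 0], [0, 0, 10], 91], [[0, 0, 0], [0, 0, 0], 91]]'

```text
clock: 4.25
tcp_pos: [0.6008, 0.0681, 0.0648]
eef_rot: [0.991, -0.136, -0.001, 0.001]
contact_force: [-0.1, -0.7, -0.8]
gripper_width: 0.993
```

Request:
servo_tool --rows '[[[0, 0, 0], [0, 0, 0], 50], [[0, 0, 0], [0, 0, 0], 40], [[0, 0, 0], [0, 0, 0], 30], [[0, 0, 0], [0, 0, 0], 24], [[0, 0, 0], [0, 0, 0], 20], [[0, 0, 0], [0, 0, 0], 15], [[0, 0, 0], [0, 0, 0], 15], [[0, 0, 0], [0, 0, 0], 15]]'

```text
clock: 4.92
tcp_pos: [0.6022, 0.0696, 0.0667]
eef_rot: [0.991, -0.135, 0.0, 0.0]
contact_force: [-0.5, 0.8, -0.9]
gripper_width: 0.455
```

```bash
python3 go.py .602 .069 .066
```

```text
tool shift mm [-0.   0.6  0.7] yaw now -15.532240922726245 tilt 0.012629641472746016
[0.60221224 0.06960127 0.06666852] [ 0.298  0.664 -0.62   1.771  0.489  0.865 -2.388] 0.45525373766400307 [-0.54600541  0.84885803 -0.86305625] 4.9167
```

Still closing (slow fingers); wait on.

Request:
servo_tool --rows '[[[0, 0, 0], [0, 0, 0], 14], [[0, 0, 0], [0, 0, 0], 14], [[0, 0, 0], [0, 0, 0], 14], [[0, 0, 0], [0, 0, 0], 14], [[0, 0, 0], [0, 0, 0], 14], [[0, 0, 0], [0, 0, 0], 14], [[0, 0, 0], [0, 0, 0], 14], [[0, 0, 0], [0, 0, 0], 14]]'

```text
clock: 5.58
tcp_pos: [0.6025, 0.0711, 0.0666]
eef_rot: [0.991, -0.135, 0.0, -0.001]
contact_force: [1.5, 5.1, -4.2]
gripper_width: 0.19
```

Request:
servo_tool --rows '[[[0, 0, -0.02], [0, 0, 0], 14], [[0, 0, -0.04], [0, 0, 0], 14], [[0, 0, -0.06], [0, 0, 0], 14], [[0, 0, -0.06], [0, 0, 0], 14], [[0, 0, -0.06], [0, 0, 0], 14], [[0, 0, -0.06], [0, 0, 0], 14], [[0, 0, -0.06], [0, 0, 0], 14], [[0, 0, -0.06], [0, 0, 0], 14]]'

```text
clock: 6.25
tcp_pos: [0.6025, 0.0714, 0.0666]
eef_rot: [0.997, 0.076, 0.001, -0.001]
contact_force: [2.4, 6.4, -4.3]
gripper_width: 0.193
```

Request:
servo_tool --rows '[[[0, 0, -0.06], [0, 0, 0], 14], [[0, 0, -0.06], [0, 0, 0], 14], [[0, 0, -0.06], [0, 0, 0], 14], [[0, 0, -0.06], [0, 0, 0], 14], [[0, 0, -0.06], [0, 0, 0], 14], [[0, 0, -0.06], [0, 0, 0], 14], [[0, 0, -0.06], [0, 0, 0], 14], [[0, 0, -0.06], [0, 0, 0], 14]]'

```text
clock: 6.92
tcp_pos: [0.6024, 0.0717, 0.0666]
eef_rot: [0.95, 0.311, 0.001, -0.001]
contact_force: [1.8, 7.0, -4.0]
gripper_width: 0.19
```

Request:
servo_tool --rows '[[[0, 0, -0.06], [0, 0, 0], 14], [[0, 0, -0.06], [0, 0, 0], 14], [[0, 0, -0.06], [0, 0, 0], 14], [[0, 0, -0.06], [0, 0, 0], 14], [[0, 0, -0.04], [0, 0, 0], 14], [[0, 0, -0.02], [0, 0, 0], 14], [[0, 0, 0], [0, 0, 0], 14], [[0, 0, 0], [0, 0, 0], 14]]'

```text
clock: 7.58
tcp_pos: [0.6023, 0.0718, 0.0666]
eef_rot: [0.894, 0.449, 0.001, -0.001]
contact_force: [2.5, 5.8, -2.5]
gripper_width: 0.194
```

```bash
python3 go.py .602 .069 .066
python3 - <<'E'
from h import *
s=snapshot('top');cv2.imwrite('pics/top2.png',cv2.resize(s['image'][95:262,165:320],None,fx=3.5,fy=3.5,interpolation=2))
print(proj(s,[.6027-.11*.9934,.069+.11*.115,.066]))
E
```

```text
tool shift mm [-2.4  1.4  0.6] yaw now 53.29861298027912 tilt 0.18731709015486883
[0.60230035 0.07176552 0.06657567] [ 0.469  0.767 -0.884  1.766  0.71   0.96  -1.35 ] 0.1940699347113652 [ 2.46303096  5.84618919 -2.49151426] 7.5833
[233.37386758 214.41536433]
```

View pics/top2.png

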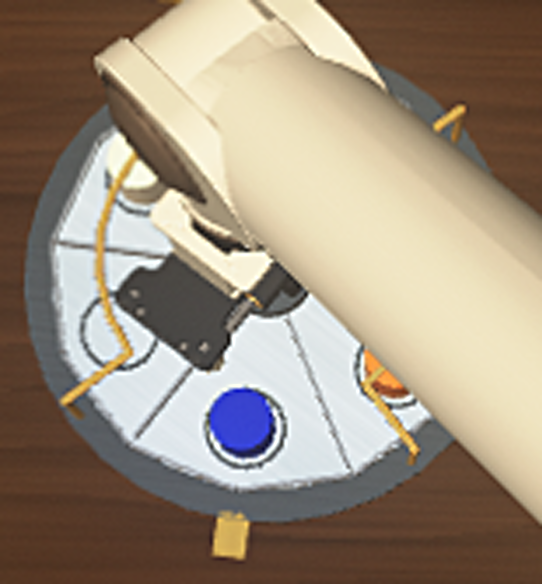

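Blue stands lined up with the pointer: crop (242,421), full image (234.1,215.3), against a predicted (233.4,214.4). Releasing the grip.

Request:
servo_tool --rows '[[[0, 0, 0], [0, 0, 0], 64], [[0, 0, 0], [0, 0, 0], 64], [[0, 0, 0], [0, 0, 0], 64], [[0, 0, 0], [0, 0, 0], 64], [[0, 0, 0], [0, 0, 0], 64], [[0, 0, 0], [0, 0, 0], 64], [[0, 0, 0], [0, 0, -10], 64], [[0, 0, 0], [0, 0, -20], 64]]'

```text
clock: 8.3
tcp_pos: [0.6003, 0.0689, 0.0951]
eef_rot: [0.894, 0.448, -0.002, -0.001]
contact_force: [-0.2, 0.2, 1.3]
gripper_width: 0.681
```

Request:
servo_tool --rows '[[[0, 0, 0], [0, 0, -25], 64], [[0, 0, 0], [0, 0, -25], 64], [[0, 0, 0], [0, 0, -25], 64], [[0, 0, 0], [0, 0, -25], 64], [[0, 0, 0.1], [0, 0, 0], 64], [[0, 0, 0.1], [0, 0, 0], 64], [[0, 0, 0.1], [0, 0, 0], 64], [[0, 0, 0.1], [0, 0, 0], 64]]'

```text
clock: 8.97
tcp_pos: [0.6022, 0.0696, 0.1977]
eef_rot: [0.966, 0.259, 0.0, 0.0]
contact_force: [-0.5, 0.7, -0.1]
gripper_width: 0.695
```

Request:
servo_tool --rows '[[[0, 0, 0.1], [0, 0, 0], 64], [[0, 0, 0.1], [0, 0, 0], 64], [[0, 0, 0.1], [0, 0, 0], 64], [[0, 0, 0.1], [0, 0, 0], 64], [[0, 0, 0.1], [0, 0, 0], 64], [[0, 0, 0.1], [0, 0, 0], 64], [[0, 0, 0.045], [0, 0, 0], 64], [[0, 0, 0], [0, 0, 0], 64]]'

```text
clock: 9.63
tcp_pos: [0.6022, 0.0698, 0.1975]
eef_rot: [0.998, -0.059, 0.0, 0.0]
contact_force: [-0.1, -0.5, 0.4]
gripper_width: 0.7
```

```bash
python3 - <<'E'
from m import *
s=snapshot('top');h=cv2.cvtColor(s['image'],cv2.COLOR_BGR2HSV)
b=big(cv2.inRange(h,(110,120,40),(130,255,255)),(165,95,320,262)); print(cen(b),cv2.contourArea(b),cv2.boundingRect(b),onz(s,*cen(b),.06))
t=snapshot('scene');cv2.imwrite('pics/scene2.png',t['image'][150:420,150:450].repeat(2,0).repeat(2,1));h=cv2.cvtColor(t['image'],cv2.COLOR_BGR2HSV)
b2=big(cv2.inRange(h,(110,120,40),(130,255,255)),(180,180,400,380)); print(cen(b2),cv2.contourArea(b2),onz(t,*cen(b2),.041))
E
python3 go.py .493 .082 .052
```

```text
(233.6834002677376, 215.0816599732262) 249.0 (225, 206, 18, 20) [0.49271914 0.08127994 0.06      ]
(310.3529411764706, 244.67914438502675) 93.5 [0.50893414 0.08504999 0.041     ]
tool shift mm [-109.9    0.3  145.1] yaw now -6.529725828773851 tilt 0.03486067996513888
[0.60216072 0.069827   0.19716516] [ 0.409  0.527 -0.774  1.682  0.405  1.1   -2.169] 0.7002060300855381 [ 0.13477944 -0.65731126 -0.3537936 ] 9.7333
```

View pics/scene2.png

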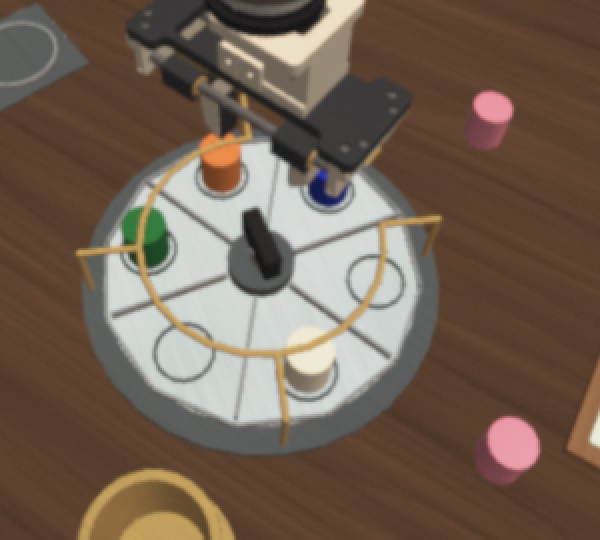

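The scene view shows all pieces upright, with blue in its seat at the opening, partly hidden by the gripper at about (328,188) in the crop. Moving above it.

Request:
servo_tool --rows '[[[0, 0, 0], [-22, 0, 0], 64], [[0, 0, 0], [-22, 0, 0], 64], [[0, 0, 0], [-22, 0, 0], 64], [[0, 0, 0], [-22, 0, 0], 64], [[0, 0, 0], [-22, 0, 0], 64], [[0, 0, 0], [0, 0, 15], 64], [[0, 0, 0], [0, 0, 15], 64], [[0, 0, 0], [0, 0, 0], 64]]'

```text
clock: 10.4
tcp_pos: [0.491, 0.0816, 0.1648]
eef_rot: [0.998, -0.057, -0.002, 0.001]
contact_force: [-0.9, -0.4, -1.0]
gripper_width: 0.7
```

```bash
python3 go.py .493 .082 .049
```

```text
tool shift mm [  2.3  -0.7 115.8] yaw now -6.560246232796546 tilt 0.19425843058673456
[0.49096726 0.08164801 0.16484601] [ 0.471  0.382 -0.827  1.969  0.346  0.94  -2.215] 0.7003044311079275 [-0.89793367 -0.43004678 -0.95476576] 10.4
```

Request:
servo_tool --rows '[[[0, 0, 0], [0, 0, 20], 64], [[0, 0, 0], [0, 0, 20], 64], [[0, 0, 0], [0, 0, 20], 64], [[0, 0, 0], [0, 0, 20], 64], [[0, 0, 0], [0, 0, 20], 64], [[0, 0, 0], [0, 0, 12], 64], [[0, 0, 0], [0, 0, 6], 64], [[0, 0, 0], [0, 0, 0], 64]]'

```text
clock: 11.07
tcp_pos: [0.4924, 0.0824, 0.0478]
eef_rot: [0.998, -0.058, -0.001, -0.0]
contact_force: [1.5, -0.5, 0.5]
gripper_width: 0.698
```

Request:
servo_tool --rows '[[[0, 0, 0], [0, 0, 0], 58], [[0, 0, 0], [0, 0, 0], 52], [[0, 0, 0], [0, 0, 0], 48], [[0, 0, 0], [0, 0, 0], 44], [[0, 0, 0], [0, 0, 0], 40], [[0, 0, 0], [0, 0, 0], 38], [[0, 0, 0], [0, 0, 0], 38], [[0, 0, 0], [0, 0, 0], 38]]'

```text
clock: 11.73
tcp_pos: [0.4936, 0.0827, 0.0492]
eef_rot: [0.998, -0.058, 0.001, -0.0]
contact_force: [-0.6, 0.4, 6.1]
gripper_width: 0.449
```

```bash
python3 go.py .493 .082 .049
```

```text
tool shift mm [-0.5  0.7  0.2] yaw now -6.641972896225333 tilt 0.08168206079761924
[0.49357369 0.08265625 0.04922854] [ 0.344  0.562 -0.692  2.04   0.539  0.724 -2.376] 0.4494263303038098 [-0.56239059  0.41233677  6.07658834] 11.7333
```

Request:
servo_tool --rows '[[[0, 0, 0], [0, 0, 0], 32], [[0, 0, 0], [0, 0, 0], 32], [[0, 0, 0], [0, 0, 0], 32], [[0, 0, 0], [0, 0, -3], 32], [[0, 0, 0], [0, 0, -6], 32], [[0, 0, 0], [0, 0, -10], 32], [[0, 0, 0], [0, 0, -15], 32], [[0, 0, 0], [0, 0, -15], 32]]'

```text
clock: 12.4
tcp_pos: [0.4922, 0.0822, 0.0982]
eef_rot: [0.998, -0.058, -0.001, 0.0]
contact_force: [1.6, -0.5, -1.6]
gripper_width: 0.45
```

Request:
servo_tool --rows '[[[0, 0, 0], [0, 0, -15], 32], [[0, 0, 0], [0, 0, -15], 32], [[0, 0, 0], [0, 0, -15], 32], [[0, 0, 0], [0, 0, -15], 32], [[0, 0, 0], [0, 0, -15], 32], [[0, 0, 0], [0, 0, -10], 32], [[0, 0, 0], [0, 0, -5], 32], [[0, 0, 0], [0, 0, 0], 32]]'

```text
clock: 13.07
tcp_pos: [0.4935, 0.0823, 0.1887]
eef_rot: [0.998, -0.058, 0.001, 0.0]
contact_force: [0.6, 0.1, -2.2]
gripper_width: 0.446
```

```bash
python3 go.py .518 -.331 .18;python3 - <<'E'
from m import *
s=snapshot('scene');cv2.imwrite('pics/scene3.png',s['image'][100:320,150:450].repeat(2,0).repeat(2,1))
E
```

```text
tool shift mm [ 72.3 407.7   8.9] yaw now -6.667042296049597 tilt 0.1215196631148062
[0.49351716 0.08231996 0.18872247] [ 0.494  0.35  -0.849  1.945  0.316  0.982 -2.19 ] 0.4464337215506635 [ 0.60834823  0.09212258 -2.21387805] 13.0667
```

View pics/scene3.png

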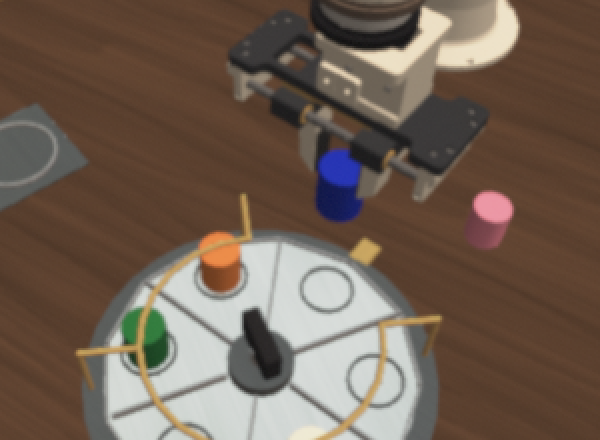

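Blue is held upright at crop (340,185), its seat is empty and the force is about its weight. Carrying it to the dish.

Request:
servo_tool --rows '[[[0, 0, 0], [2, 10, 0], 32], [[0, 0, 0], [3, 18, 0], 32], [[0, 0, 0], [5, 28, 0], 32], [[0, 0, 0], [5, 30, 0], 32], [[0, 0, 0], [5, 30, 0], 32], [[0, 0, 0], [5, 30, 0], 32], [[0, 0, 0], [5, 30, 0], 32], [[0, 0, 0], [5, 30, 0], 32]]'

```text
clock: 13.78
tcp_pos: [0.5025, -0.1286, 0.1864]
eef_rot: [0.998, -0.058, -0.001, -0.0]
contact_force: [0.8, -0.8, -2.4]
gripper_width: 0.446
```

Request:
servo_tool --rows '[[[0, 0, 0], [5, 30, 0], 32], [[0, 0, 0], [5, 30, 0], 32], [[0, 0, 0], [5, 30, 0], 32], [[0, 0, 0], [5, 30, 0], 32], [[0, 0, 0], [5, 30, 0], 32], [[0, 0, 0], [5, 28, 0], 32], [[0, 0, 0], [4, 16, 0], 32], [[0, 0, 0], [3, 8, 0], 32]]'

```text
clock: 14.45
tcp_pos: [0.5148, -0.3357, 0.1856]
eef_rot: [0.998, -0.061, -0.001, 0.0]
contact_force: [0.0, 0.3, -2.2]
gripper_width: 0.448
```

Request:
servo_tool --rows '[[[0, 0, 0], [0, 0, 10], 32], [[0, 0, 0], [0, 0, 15], 32], [[0, 0, 0], [0, 0, 15], 32], [[0, 0, 0], [0, 0, 15], 32], [[0, 0, 0], [0, 0, 10], 32], [[0, 0, 0], [0, 0, 5], 32], [[0, 0, 0], [0, 0, 0], 32], [[0, 0, 0], [0, 0, 0], 32]]'

```text
clock: 15.12
tcp_pos: [0.5174, -0.3305, 0.1175]
eef_rot: [0.998, -0.058, -0.0, -0.0]
contact_force: [-0.3, -0.7, -2.4]
gripper_width: 0.446
```

```bash
python3 go.py .518 -.331 .037;python3 - <<'E'
from m import *
st=sense()['tcp_pos']
s=snapshot('scene');cv2.imwrite('pics/scene4.png',s['image'][60:260,40:290].repeat(3,0).repeat(3,1))
for z in (-.033,.017): print(proj(s,st+[0,0,z])) 
E
```

```text
tool shift mm [ 0.7  0.5 80.5] yaw now -6.5962186156466 tilt 0.029465565798357157
[ 0.51735264 -0.33047823  0.11749637] [ 0.995  0.606 -0.641  1.725  0.43   0.955 -1.5  ] 0.44614731719871464 [-0.2978689  -0.72444434 -2.38091857] 15.1167
[147.13623452 152.88950244]
[141.34269596 135.98058071]
```

View pics/scene4.png

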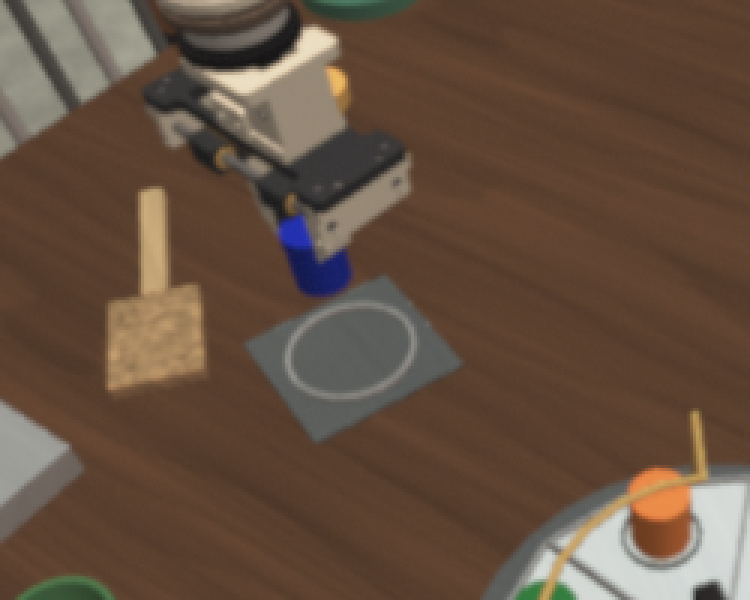

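The piece is upright with its foot at crop (321,281), against a predicted (321,279), so there has been no slip. Lowering it.

Request:
servo_tool --rows '[[[0, 0, 0], [0.5, 0.5, 10], 32], [[0, 0, 0], [0, 0, 14], 32], [[0, 0, 0], [0, 0, 14], 32], [[0, 0, 0], [0, 0, 14], 32], [[0, 0, 0], [0, 0, 10], 32], [[0, 0, 0], [0, 0, 7], 32], [[0, 0, 0], [0, 0, 4], 32], [[0, 0, 0], [0, 0, 0], 32]]'

```text
clock: 15.83
tcp_pos: [0.517, -0.3313, 0.0432]
eef_rot: [0.998, -0.058, -0.001, -0.001]
contact_force: [-0.6, 0.1, -1.4]
gripper_width: 0.441
```

Request:
servo_tool --rows '[[[0, 0, 0], [0, 0, 1], 32], [[0, 0, 0], [0, 0, 1], 32], [[0, 0, 0], [0, 0, 1], 32], [[0, 0, 0], [0, 0, 1], 32], [[0, 0, 0], [0, 0, 1], 32], [[0, 0, 0], [0, 0, 1], 32], [[0, 0, 0], [0, 0, 0.5], 32], [[0, 0, 0], [0, 0, 0], 32]]'

```text
clock: 16.5
tcp_pos: [0.5175, -0.3318, 0.0379]
eef_rot: [0.998, -0.058, -0.0, -0.0]
contact_force: [-0.5, 0.6, -2.1]
gripper_width: 0.447
```

```bash
python3 go.py .518 -.331 .037
```

```text
tool shift mm [ 0.4 -0.9  0.9] yaw now -6.65535184986313 tilt 0.008447367540286967
[ 0.51745602 -0.33180164  0.03793114] [ 0.951  0.71  -0.58   1.759  0.507  0.827 -1.557] 0.44728534897589534 [-0.53352849  0.58386882 -2.12600235] 16.5
```

Not yet touching, so I'll lower in half-millimetre steps.

Request:
servo_tool --rows '[[[0, 0, 0], [0, 0, 0.5], 32], [[0, 0, 0], [0, 0, 0.5], 32], [[0, 0, 0], [0, 0, 0.4], 32], [[0, 0, 0], [0, 0, 0], 32], [[0, 0, 0], [0, 0, 0], 32], [[0, 0, 0], [0, 0, 0], 32], [[0, 0, 0], [0, 0, 0], 32], [[0, 0, 0], [0, 0, 0], 32]]'

```text
clock: 17.17
tcp_pos: [0.5177, -0.3319, 0.0373]
eef_rot: [0.998, -0.058, 0.0, 0.0]
contact_force: [-1.8, 1.1, 6.1]
gripper_width: 0.452
```

Contact (+6 N). Open slowly; the finger backs have room above the rim (tips at 20 mm).

Request:
servo_tool --rows '[[[0, 0, 0], [0, 0, 0], 42], [[0, 0, 0], [0, 0, 0], 44], [[0, 0, 0], [0, 0, 0], 47], [[0, 0, 0], [0, 0, 0], 51], [[0, 0, 0], [0, 0, 0], 56], [[0, 0, 0], [0, 0, 0], 62], [[0, 0, 0], [0, 0, 0], 68], [[0, 0, 0], [0, 0, 0], 70]]'

```text
clock: 17.83
tcp_pos: [0.5176, -0.3318, 0.0366]
eef_rot: [0.998, -0.058, 0.0, -0.0]
contact_force: [-0.8, -0.0, 0.1]
gripper_width: 0.742
```

Request:
servo_tool --rows '[[[0, 0, 0], [0, 0, 0], 70], [[0, 0, 0], [0, 0, 0], 70], [[0, 0, 0], [0, 0, -5], 70], [[0, 0, 0], [0, 0, -10], 70], [[0, 0, 0], [0, 0, -20], 70], [[0, 0, 0], [0, 0, -25], 70], [[0, 0, 0], [0, 0, -25], 70], [[0, 0, 0], [0, 0, -25], 70]]'

```text
clock: 18.5
tcp_pos: [0.5177, -0.3316, 0.1487]
eef_rot: [0.998, -0.058, 0.0, 0.0]
contact_force: [1.1, -0.6, -0.2]
gripper_width: 0.763
```

Request:
servo_tool --rows '[[[0, 0, 0], [0, 30, -10], 70], [[0, 0, 0], [0, 30, -10], 70], [[0, 0, 0], [0, 30, 0], 70], [[0, 0, 0], [0, 30, 0], 70], [[0, 0, 0], [0, 20, 0], 70], [[0, 0, 0], [0, 10, 0], 70], [[0, 0, 0], [0, 0, 0], 70], [[0, 0, 0], [0, 0, 0], 70]]'

```text
clock: 19.17
tcp_pos: [0.5005, -0.4798, 0.1669]
eef_rot: [0.998, -0.058, 0.0, -0.001]
contact_force: [0.6, 0.7, -0.8]
gripper_width: 0.763
```

```bash
python3 go.py .518 -.331 .037
python3 - <<'E'
from m import *
for n,roi in (('top',(360,160,450,260)),('scene',(90,110,220,220))):
    s=snapshot(n);h=cv2.cvtColor(s['image'],cv2.COLOR_BGR2HSV)
    b=big(cv2.inRange(h,(110,120,40),(130,255,255)),roi); print(n,cen(b),cv2.contourArea(b),onz(s,*cen(b),.035))
    cv2.imwrite(f'pics/{n}9.png',s['image'][60:260,40:290].repeat(3,0).repeat(3,1))
E
```

```text
tool shift mm [ 1.000e-01 -1.496e+02  1.301e+02] yaw now -6.650393048177993 tilt 0.07107102217484394
[ 0.50048995 -0.47976548  0.16690046] [ 1.133  0.675 -0.626  1.472  0.415  1.129 -1.254] 0.7633924927043457 [ 0.63845965  0.66626273 -0.79040506] 19.1667
top (408.804850535815, 209.86294416243655) 295.5 [ 0.51767273 -0.33360068  0.035     ]
scene (152.8988326848249, 168.36921746649372) 385.5 [ 0.51707125 -0.32922439  0.035     ]
```

View pics/scene9.png

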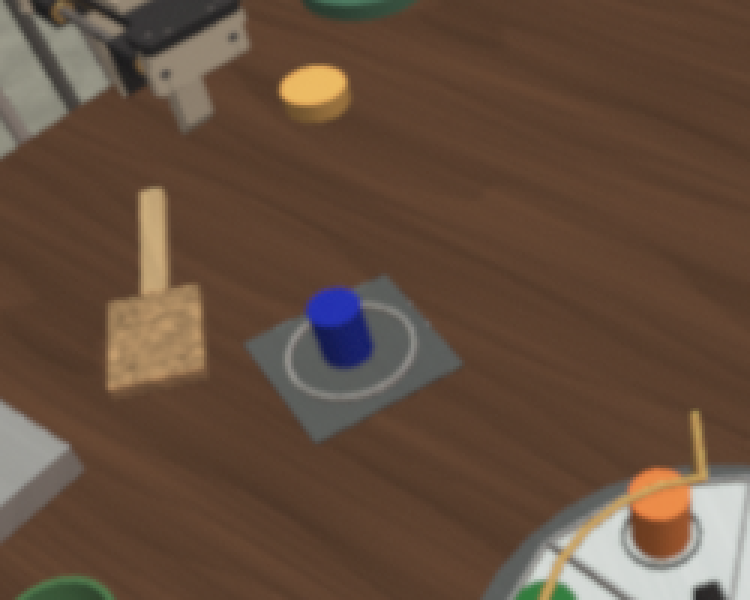

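Blue stands upright inside the ring (crop (340,330)), and the gripper is clear. Both views put it within 3 mm of the dish centre.

```bash
python3 -c "
from workcell import close_job
print(close_job())"
```

```text
the job is handed in; nothing more can be done
None
```

The blue piece is standing upright in the steel dish, released, with the arm well clear. I handed the job in at about 19 s of the 50 s limit; no verdict is reported.

- **Turning:** I turned the carousel about 69° by its grip. In the top view the blue piece was within about 1 pixel of its predicted place on the pointer line.
- **Lifting and placing:** I lifted it out through the opening and carried it to the dish with no slip seen. I lowered it until the foot touched the plate (about 6 N) and opened the fingers slowly.
- **Last checks:** The two camera views place the piece at (0.518, -0.334) and (0.517, -0.329), against a dish centre of (0.518, -0.331). That is within 3 mm, with the 4 mm difference between views about what the calibration allows. The force reading was near zero after release.

No check failed. While I turned the grip, the tool sat about 2 mm off the axis I had measured, with 5–8 N of side load.

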